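# Take the charged battery pack out of its latched charging dock

## Task

The orange-topped battery pack is charged: press the red release pad of its dock down so that the hidden catch lets go and the pack pops up, then lift the pack out and set it down gently, standing upright, in the shallow wooden tray. Leave the blue-topped pack latched in its own dock.

Things in the scene. Friction and masses are not known exactly. Their poses are not given: they have to be found in the camera images.
- orange_pack: Upright grey battery pack with orange top, 66 (x) x 46 (y) x 74 (z) mm, 0.25 to 0.37 kg. Origin: centre of its underside (14 mm above the bench when seated); z up, -x towards its dock's red pad. A hidden catch locks it; once freed, a spring plate under it raises it 16 mm within 0.5 s and holds it there, to be lifted straight up and out. Grip it across its 46 mm (y), above the rim.
- dock_o: Black charging dock of the orange pack, fixed, green lamp. Origin: centre of its underside, below the pack's centre, with the pack's axes. Pocket rim 50 mm above the bench; 82 mm wide (y), reaches 47 mm behind (+x) the origin and 123 mm in front (-x).
- orange_release (a point): Centre of the top of the red release pad of the orange pack's dock: 36 x 44 mm (x, y), 95 mm in front (-x) of the pack's centre, 52 mm above the bench at rest. It goes straight down 12 mm to a hard stop against a spring (2 to 6 N); the catch is free from 8 mm. Hold it down half a second while the pack rises; it springs back, and the risen pack does not latch again.
- tray: Open wooden tray fixed to the bench, 170 x 170 mm outside, 30 mm high, walls and floor 6 mm. Origin: centre of its underside; x and y along its sides.
- blue_pack: The same kind of pack with a blue top, latched in a second, equal dock with its own red pad 95 mm in front of it. Origin: centre of its underside. To be left as it is.
Not all that is in view belongs to the job. Several things look just like the tray: the one meant starts farthest to the robot's left. What is shaped like the orange_pack but turquoise is not meant.

How it is judged:
On the way:
1. the red pad of the orange pack's dock is pressed at least 7 mm down while the pack still stands in its dock (distance of orange_release from where it was at the start of the episode above 0.007 m and distance of orange_pack from where it was at the start of the episode below 0.025 m), for 0.1 s.
At the end, for the whole second after the job is handed in: The orange-topped pack stands upright (within 10 degrees), at rest, on the floor of the wooden tray, its centre within 65 mm of the tray's centre along each side and its underside less than 12 mm above the tray's; the blue-topped pack is still in its dock, moved less than 10 mm (x of orange_pack in the frame of tray between -0.065 and 0.065 m and y of orange_pack in the frame of tray between -0.065 and 0.065 m and z of orange_pack in the frame of tray below 0.012 m and angle between orange_pack's own z axis and vertical below 0.17 rad and linear speed of orange_pack below 0.02 m/s and distance of blue_pack from where it was at the start of the episode below 0.01 m); the robot touches nothing.
It fails at once if the blue-topped pack is released or moved by more than 10 mm (distance of blue_pack from where it was at the start of the episode above 0.01 m).
It fails at once if the orange-topped pack is dropped or thrown into the tray (faster than 0.6 m/s when less than 50 mm above the tray's underside) (horizontal distance between orange_pack and tray below 0.1 m and z of orange_pack in the frame of tray below 0.05 m and linear speed of orange_pack above 0.6 m/s).
It also fails if it takes over 43 s, if anything falls off the work surface, if the arm or the gripper's body presses on something with over 40 N, if the wrist force passes 120 N, or if a joint passes its speed limit or range.

## Robot

A 6-joint arm with a two-finger parallel gripper is mounted at the origin on the work surface. World frame = base frame: x ahead of the robot, y to its left, z up, the work surface at z = 0. Lengths are in m, angles in rad, forces in N, time in s.
With the tool pointing down it reaches from about 0.225 to 0.725 m from the base axis. Payload 3.1 kg.
Tool frame: the origin (TCP) lies at the very end of the fingers, on their centre line; the grasp point (between the pads) lies 19 mm behind it (arm.hold_point_z is the distance from the TCP to the grasp point, in m); z points along the fingers, x is the direction in which the jaws open and shut, and the axes are right-handed (so a half turn about z gives the same grasp; the last joint's range is limited). The gripper opens to 85 mm and grips with 20 to 120 N. Pads are 22 mm wide; open, the fingers measure 114 mm over their backs; the gripper's body (76 mm by 85 mm) begins 54 mm behind the grasp point. The pads swing forward as they close: fully open they stand 13 mm farther back than shut.
Start: joints at [0.991, 0.048, 0.099, 1.622, 0, 1.443], TCP at [0.229, 0.472, 0.231] pointing down, gripper open.
Joint ranges: [-2.91, 2.91], [-0.99, 1.94], [-1.21, 1.42], [-2.12, 2.29], [-1.49, 1.47], [-3.14, 3.14]. Speed limits (rad/s): [2.79, 2.79, 3.14, 3.14, 3.14, 3.14].

## Interface

Orientations are given as a unit quaternion [w, x, y, z].
In Python, from workcell import arm, viewer, models gives the robot as it stands.
- The arm moves only by the tool send_rows, never from a script. Its argument "commands" is a list of rows, each an object of numbers: "tx", "ty", "tz": the shift along the tool's x, y, z in m; "rx", "ry", "rz": the turn, a rotation vector about the tool's x, y, z in rad; "claw": the opening, from -1 (shut) to 1 (fully open). A call has 1 to 5 rows; each row shifts and turns the pose as measured when the row begins, along the tool's axes as they then stand; what a row does not reach is not made up. A row lasts 1/8 s, in which the tool goes at most 62.5 mm and 10.7 degrees, less where a joint would pass 70% of its speed; a pose out of reach is approached as far as the arm can. A call is refused whole if a number of a shift passes 0.0625 or a number of a turn 0.188, either way. A call with a gripper value outside its range is refused whole. The fingers move at their own pace and stop on an object; "force" is the grip in N (left out, the last holds). Time passes only in rows, so rows that do not move let the fingers close. It gives the time, the measured TCP pose, the force and the opening at its end, in the units of the state.
- arm.sense(): the state, without advancing time (a new reading comes with each control period).
- viewer.capture(name): name is "side" or "top" or "wrist"; returns a dict with "image" (384x512x3 uint8, red, green, blue), "z_map" (384x512 float32, m along the optical axis (not along the pixel's ray), 0 where there is no reading), "mtx" (3x3 intrinsics, pixels), "eye" and "attitude" of the camera in the world. Camera axes: x right, y down, z forward; pixel columns grow to the right and rows downward; lengths in m; the calibration is good to about 2 mm. A picture is of the moment at which its call begins.
- arm.close_job(): hands the job in, once; it reports no verdict.
Trained networks look in a picture, given as the dict that the camera call returned (one of the last four; its "shot" number tells which), for a name from the list of things; names that differ only in an ending like _2 or _b are one class to them, and where a whole thing is asked for, a point or a joint stands for the part that bears it (a point fixed in the world has none). Each returns a list of dicts, best first, with "conf" (0 to 1); they miss things now and then, are a little off and sometimes report something else, mostly with a low value. They report only what shows in the picture. A call takes as long as a camera call. They do not tell look-alikes from the thing itself.
- models.look_for(label, picture): "centre" ([x, y, z] in m, in world coordinates, good to about 4 mm: the middle of the surface that is visible of it).
- models.pinpoint(label, picture): "centre" ([x, y, z] in m, in world coordinates, good to about 4 mm: a listed point, or the origin of a listed thing).
The state is a dict: "t": time; "qpos": joint angles; "joint_velocities": joint speeds; "effort": joint torques, N m; "ee_pos": TCP position; "tool_rot": TCP orientation; "ft_force": force on the tool from outside, world axes, zero at the start; "ft_torque": the same for the moment, N m; "opening": finger opening in m.
Only numpy, scipy, OpenCV 4.12 (cv2) and the standard library are available. Lean on these libraries where they do the work, as an engineer would, in place of code of your own. Each camera call takes 0.05 s, during which the arm holds its last target.

## Working session

There is one attempt and no reset: what is moved stays moved. The work goes in short steps, Python scripts to look and compute and a tool call to move; the robot and the scene stay as the last step left them, time stands still between calls to the robot, and variables do not carry over. Pictures are saved under pics/ and viewed, and the job is handed in when it is done.

Besides the shell and the picture viewer there is one more tool, called after "Call:" as name(argument=value, ...) on one line, values as JSON. send_rows: Moves the arm, as the interface text tells. Its arguments: {"type":"object","properties":{"commands":{"type":"array"},"force":{"type":"number"}},"required":["commands"]}

```bash
mkdir -p pics; ls; cat > h.py <<'E'
import numpy as np, cv2
from workcell import arm, viewer, models
def save(p,n): cv2.imwrite('pics/'+n+'.png',cv2.cvtColor(p['image'],cv2.COLOR_RGB2BGR))
def rot(p):
    from scipy.spatial.transform import Rotation as R
    a=np.array(p['attitude'])
    return a if a.shape==(3,3) else R.from_quat([a[1],a[2],a[3],a[0]]).as_matrix()
def cloud(p):
    z=p['z_map'];K=p['mtx'];v,u=np.mgrid[:z.shape[0],:z.shape[1]]
    c=np.stack([(u-K[0][2])/K[0][0]*z,(v-K[1][2])/K[1][1]*z,z],-1)
    return c@rot(p).T+np.array(p['eye'])
E
python3 - <<'E'
from h import *
s=arm.sense();print(s)
for n in ['top','side']:
    p=viewer.capture(n);save(p,n+'0');print(n,p['eye'],p['attitude'],p['mtx'])
    for l in ['orange_pack','dock_o','orange_release','tray','blue_pack']:
        for f in (models.look_for,models.pinpoint):
            print(l,f.__name__,[(np.round(d['centre'],3).tolist(),round(d['conf'],2)) for d in f(l,p)][:6])
    np.save(n+'0_cloud.npy',cloud(p))
E
```

```text
pics
{'t': 0.0, 'qpos': array([ 9.91192324e-01,  4.87165918e-02,  9.76008632e-02,  1.62196616e+00,
       -5.33239048e-06,  1.44296608e+00]), 'joint_velocities': array([ 1.94532321e-03, -4.40603831e-05,  1.88724503e-03, -8.73398055e-04,
        2.76971079e-03, -7.73291313e-04]), 'effort': array([ 8.87580409e-04, -3.38785422e+01,  3.20013714e+01,  2.03848479e-02,
       -1.17232483e-05, -1.11813524e-06]), 'ee_pos': array([0.22889399, 0.47181434, 0.23013641]), 'tool_rot': array([ 4.80558456e-04,  8.47514052e-01,  5.30771726e-01, -1.03682947e-03]), 'ft_force': array([-0.38610011, -0.23912217,  0.4020861 ]), 'ft_torque': array([-0.03276763,  0.03905317,  0.00390926]), 'opening': 0.08532671056472678}
top [0.36354749 0.00270275 0.92672139] [-0.05281526  0.70887382 -0.69927318  0.07566687] [[481.64493212   0.         257.94616178]
 [  0.         481.64493212 194.67508222]
 [  0.           0.           1.        ]]
orange_pack call [([0.606, -0.002, 0.087], 0.7), ([0.749, -0.024, 0.074], 0.65)]
orange_pack call [([0.614, -0.004, 0.014], 0.84), ([0.765, -0.026, -0.001], 0.55)]
dock_o call [([
[... 660 characters left out ...]
  0.           0.           1.        ]]
orange_pack call [([0.744, -0.033, 0.057], 0.87), ([0.606, -0.012, 0.087], 0.67)]
orange_pack call [([0.76, -0.025, 0.001], 0.65), ([0.615, 0.001, 0.014], 0.61)]
dock_o call [([0.553, -0.023, 0.035], 0.66)]
dock_o call [([0.615, 0.001, -0.003], 0.95)]
orange_release call [([0.515, 0.004, 0.052], 0.64)]
orange_release call [([0.517, 0.01, 0.052], 0.92)]
tray call [([0.355, 0.148, 0.008], 0.9), ([0.623, 0.232, 0.005], 0.73), ([0.312, -0.178, 0.004], 0.72)]
tray call [([0.624, 0.23, -0.003], 0.81), ([0.357, 0.147, 0.002], 0.75), ([0.315, -0.176, -0.004], 0.61)]
blue_pack call [([0.578, -0.247, 0.091], 0.79)]
blue_pack call [([0.59, -0.244, 0.014], 0.96)]
```

View pics/top0.png

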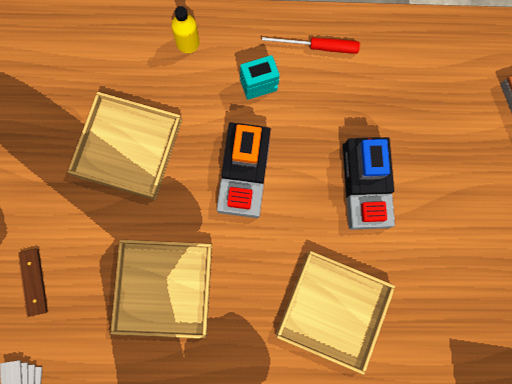

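View pics/side0.png

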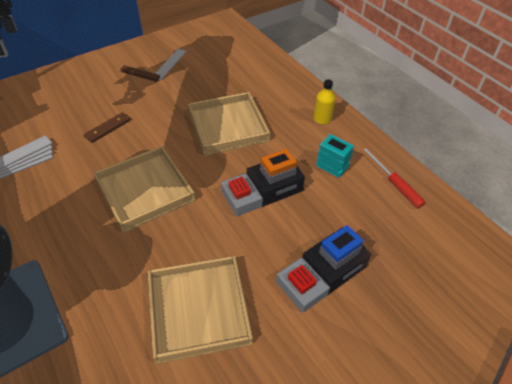

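The top view shows three look-alike trays at (125,145), (161,290) and (335,310). The one farthest left (largest y) is at (125,145), at about (0.625, 0.233). The orange pack is at (247,145) with its red pad at (239,198). The turquoise look-alike is at (259,75), and the blue pack is at (374,157) with its pad at (373,211). Next I'll refine the pose and check it in a close crop.

```bash
python3 - <<'E'
from h import *
ims=[]
for n in ['top','side']:
    p=viewer.capture(n);im=p['image'];C=cloud(p)
    hsv=cv2.cvtColor(im,cv2.COLOR_RGB2HSV)
    def rep(name,m,ref,r):
        m=m&(np.hypot(C[...,0]-ref[0],C[...,1]-ref[1])<r)
        P=C[m]; rc=cv2.minAreaRect((P[:,:2]*1000).astype(np.float32))
        print(n,name,len(P),P.mean(0).round(4),'z med',np.median(P[:,2]).round(4),'rect',np.round(rc[0],1),np.round(rc[1],1),round(rc[2],1))
    H,S,V=hsv[...,0],hsv[...,1],hsv[...,2]
    Z=C[...,2]
    rep('orange top',(Z>0.08)&(Z<.1),(.614,-.002),.06)
    rep('red',((H<5)|(H>175))&(S>150)&(Z>.04),(.517,.009),.05)
    rep('dock',(Z>0.03)&(Z<.06),(.575,.0),.11)
    rep('trayrim',(Z>0.022)&(Z<.036),(.625,.233),.13)
    rep('turq',(Z>0.06),(.765,-.026),.06)
    c=[(240,160),(285,180)][n=='side']
    crop=im[c[1]-70:c[1]+70,c[0]-90:c[0]+90]
    ims.append(cv2.resize(crop,None,fx=4,fy=4,interpolation=cv2.INTER_CUBIC)[:, :720])
cv2.imwrite('pics/crop1.png',cv2.cvtColor(cv2.resize(np.vstack(ims),(384,600)),cv2.COLOR_RGB2BGR))
E
```

```text
top orange top 902 [ 0.6131 -0.0011  0.0879] z med 0.088 rect [614.4  -1.1] [45.9 67.5] 83.3
top red 450 [0.5193 0.0096 0.0508] z med 0.051 rect [520.    9.5] [42.9 35.8] 84.3
top dock 2841 [0.5598 0.0051 0.0438] z med 0.0482 rect [577.3   3.3] [ 83.5 170.6] 83.4
top trayrim 1263 [0.6251 0.2338 0.0279] z med 0.0282 rect [625.9 232.7] [170.9 170.9] 74.7
top turq 867 [ 0.7592 -0.0235  0.0727] z med 0.0733 rect [762.2 -23.6] [48.  66.4] 19.0
side orange top 537 [ 0.6093 -0.0051  0.0879] z med 0.0884 rect [611.8  -1.6] [49.7 65.9] 82.2
side red 297 [0.5157 0.0044 0.0505] z med 0.0516 rect [517.5   7.5] [42.5 35.7] 83.4
side dock 1862 [ 0.557 -0.009  0.044] z med 0.048 rect [574.8   2.1] [ 85.3 171.7] 83.0
side trayrim 701 [0.6208 0.2258 0.0278] z med 0.0284 rect [622.6 231.8] [174.7 170.5] 75.1
side turq 534 [ 0.7553 -0.0285  0.072 ] z med 0.0733 rect [759.  -25.1] [48.9 66.2] 19.7
```

View pics/crop1.png

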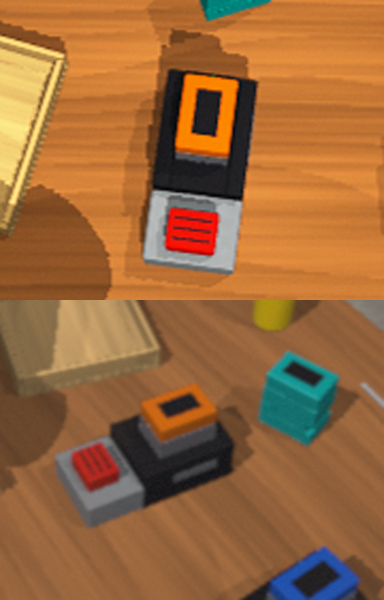

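The crop confirms the choice: orange-topped pack at about (0.6135, -0.0015), dock yaw about -6.7°, its red pad at about (0.519, 0.0096), turquoise pack behind it and separate. The target tray is at about (0.6245, 0.2325).

```bash
cat > go.py <<'E'
import sys
from h import *
from scipy.spatial.transform import Rotation as R
def rem(x,y,z,hd=83.3):
    s=arm.sense();q=s['tool_rot'];Rc=R.from_quat([q[1],q[2],q[3],q[0]])
    h=np.radians(hd);X=np.array([np.cos(h),np.sin(h),0]);Z=np.array([0,0,-1.]);Y=np.cross(Z,X)
    Rt=R.from_matrix(np.stack([X,Y,Z],1))
    t=Rc.inv().apply(np.array([x,y,z])-s['ee_pos']); w=(Rc.inv()*Rt).as_rotvec()
    print('t',round(s['t'],2),'pos',s['ee_pos'].round(4),'shift',t.round(4),'turn',w.round(4),'F',s['ft_force'].round(1),'open',round(s['opening'],4),'q',s['qpos'].round(2))
if __name__=='__main__': rem(*map(float,sys.argv[1:]))
E
python3 go.py 0.519 0.0096 0.12
```

```text
t 1.2 pos [0.2292 0.4723 0.2313] shift [-0.2898  0.4627  0.1113] turn [-0.     -0.     -0.3349] F [0.3 0.6 0.9] open 0.0852 q [0.99 0.05 0.1  1.62 0.   1.44]
```

Call:
send_rows(commands=[{"tx": -0.029, "ty": 0.046, "claw": -1}, {"tx": -0.029, "ty": 0.046, "claw": -1}, {"tx": -0.029, "ty": 0.046, "claw": -1}, {"tx": -0.029, "ty": 0.046, "claw": -1}, {"tx": -0.029, "ty": 0.046, "claw": -1}], force=60)

```text
invalid input at $.commands[0]: expected keys tx, ty, tz, rx, ry, rz, claw
```

```bash
python3 go.py 0.519 0.0096 0.12
```

```text
t 1.2 pos [0.2292 0.4723 0.2313] shift [-0.2898  0.4627  0.1113] turn [-0.     -0.     -0.3349] F [0.3 0.6 0.9] open 0.0852 q [0.99 0.05 0.1  1.62 0.   1.44]
```

Call:
send_rows(commands=[{"tx": -0.029, "ty": 0.046, "tz": 0, "rx": 0, "ry": 0, "rz": 0, "claw": -1}, {"tx": -0.029, "ty": 0.046, "tz": 0, "rx": 0, "ry": 0, "rz": 0, "claw": -1}, {"tx": -0.029, "ty": 0.046, "tz": 0, "rx": 0, "ry": 0, "rz": 0, "claw": -1}, {"tx": -0.029, "ty": 0.046, "tz": 0, "rx": 0, "ry": 0, "rz": 0, "claw": -1}, {"tx": -0.029, "ty": 0.046, "tz": 0, "rx": 0, "ry": 0, "rz": 0, "claw": -1}], force=60)

```text
t: 1.82
ee_pos: [0.3759, 0.239, 0.231]
tool_rot: [-0.0, 0.845, 0.535, 0.001]
ft_force: [0.3, 0.5, -0.5]
opening: -0.0001
```

```bash
python3 go.py 0.519 0.0096 0.12
```

```text
t 1.82 pos [0.3759 0.239  0.231 ] shift [-0.1464  0.2273  0.1109] turn [ 0.0019 -0.0022 -0.3252] F [ 0.3  0.5 -0.5] open -0.0001 q [ 0.42 -0.16 -0.1   1.63  0.    0.86]
```

Call:
send_rows(commands=[{"tx": -0.029, "ty": 0.046, "tz": 0.01, "rx": 0, "ry": 0, "rz": 0, "claw": -1}, {"tx": -0.029, "ty": 0.046, "tz": 0.02, "rx": 0, "ry": 0, "rz": 0, "claw": -1}, {"tx": -0.029, "ty": 0.046, "tz": 0.02, "rx": 0, "ry": 0, "rz": 0, "claw": -1}, {"tx": -0.029, "ty": 0.046, "tz": 0.02, "rx": 0, "ry": 0, "rz": -0.16, "claw": -1}, {"tx": -0.02, "ty": 0.044, "tz": 0.02, "rx": 0, "ry": 0, "rz": -0.16, "claw": -1}])

```text
t: 2.45
ee_pos: [0.5362, 0.016, 0.1429]
tool_rot: [0.003, 0.746, 0.666, 0.006]
ft_force: [-0.3, 1.7, 0.6]
opening: 0.0001
```

```bash
python3 go.py 0.519 0.0096 0.06
```

```text
t 2.45 pos [0.5362 0.016  0.1429] shift [-0.0088 -0.0173  0.0827] turn [ 0.0122 -0.0054  0.0026] F [-0.3  1.7  0.6] open 0.0001 q [-0.1   0.06 -0.06  1.43  0.01  0.02]
```

Call:
send_rows(commands=[{"tx": -0.009, "ty": -0.017, "tz": 0.03, "rx": 0.012, "ry": -0.005, "rz": 0, "claw": -1}, {"tx": 0, "ty": 0, "tz": 0.03, "rx": 0, "ry": 0, "rz": 0, "claw": -1}, {"tx": 0, "ty": 0, "tz": 0, "rx": 0, "ry": 0, "rz": 0, "claw": -1}])

```text
t: 2.82
ee_pos: [0.5189, 0.0051, 0.0774]
tool_rot: [-0.002, 0.748, 0.664, -0.002]
ft_force: [-0.7, -0.3, 1.2]
opening: 0.0002
```

```bash
python3 go.py 0.519 0.0096 0.06
python3 - <<'E'
from h import *
p=viewer.capture('wrist');save(p,'w1')
E
```

```text
t 2.83 pos [0.5189 0.0051 0.0774] shift [ 0.0045 -0.0003  0.0174] turn [-0.0055  0.0003 -0.0026] F [-0.7 -0.3  1.2] open 0.0002 q [-0.12  0.06 -0.19  1.32 -0.    0.  ]
```

View pics/w1.png

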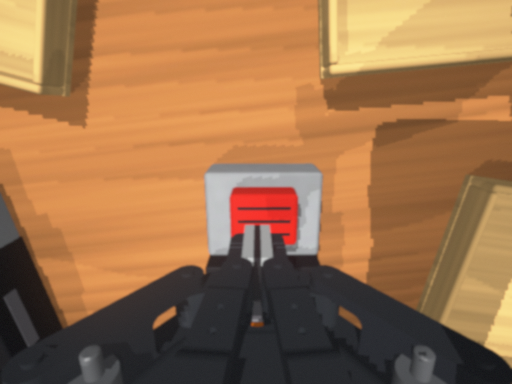

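The wrist view shows the red pad at (264,215), with the closed fingertips over it at about (257,230). That matches the remaining 4.5 mm correction. Now I'll press it.

Call:
send_rows(commands=[{"tx": 0.0045, "ty": 0, "tz": 0.01, "rx": -0.005, "ry": 0, "rz": 0, "claw": -1}, {"tx": 0, "ty": 0, "tz": 0.01, "rx": 0, "ry": 0, "rz": 0, "claw": -1}, {"tx": 0, "ty": 0, "tz": 0.006, "rx": 0, "ry": 0, "rz": 0, "claw": -1}, {"tx": 0, "ty": 0, "tz": 0.004, "rx": 0, "ry": 0, "rz": 0, "claw": -1}])

```text
t: 3.38
ee_pos: [0.5244, 0.0106, 0.0526]
tool_rot: [0.005, 0.747, 0.664, 0.004]
ft_force: [-0.5, 0.4, 0.3]
opening: 0.0001
```

```bash
python3 go.py 0.519 0.0096 0.042
```

```text
t 3.38 pos [0.5244 0.0106 0.0526] shift [-0.0016 -0.0054  0.0105] turn [ 0.0122  0.0001 -0.0004] F [-0.5  0.4  0.3] open 0.0001 q [-0.11  0.07 -0.23  1.25 -0.    0.01]
```

Call:
send_rows(commands=[{"tx": -0.001, "ty": -0.005, "tz": 0.004, "rx": 0.01, "ry": 0, "rz": 0, "claw": -1}, {"tx": 0, "ty": 0, "tz": 0.004, "rx": 0, "ry": 0, "rz": 0, "claw": -1}, {"tx": 0, "ty": 0, "tz": 0.003, "rx": 0, "ry": 0, "rz": 0, "claw": -1}])

```text
t: 3.75
ee_pos: [0.5211, 0.0101, 0.0435]
tool_rot: [0.002, 0.747, 0.664, 0.002]
ft_force: [0.2, 0.2, 4.6]
opening: 0.0003
```

```bash
python3 go.py 0.519 0.0096 0.041
```

```text
t 3.75 pos [0.5211 0.0101 0.0435] shift [-0.0008 -0.002   0.0025] turn [ 0.0062 -0.0004 -0.0003] F [0.2 0.2 4.6] open 0.0003 q [-0.11  0.08 -0.25  1.24  0.    0.01]
```

Spring force is showing (4.6 N). I'll go a bit deeper and hold.

Call:
send_rows(commands=[{"tx": 0, "ty": -0.002, "tz": 0.003, "rx": 0.005, "ry": 0, "rz": 0, "claw": -1}, {"tx": 0, "ty": 0, "tz": 0.002, "rx": 0, "ry": 0, "rz": 0, "claw": -1}, {"tx": 0, "ty": 0, "tz": 0.001, "rx": 0, "ry": 0, "rz": 0, "claw": -1}, {"tx": 0, "ty": 0, "tz": 0.001, "rx": 0, "ry": 0, "rz": 0, "claw": -1}, {"tx": 0, "ty": 0, "tz": 0.001, "rx": 0, "ry": 0, "rz": 0, "claw": -1}])

```text
t: 4.38
ee_pos: [0.5208, 0.0102, 0.04]
tool_rot: [0.002, 0.747, 0.664, 0.002]
ft_force: [-1.3, 1.7, 7.5]
opening: -0.0
```

```bash
python3 go.py 0.519 0.0096 0.041
python3 - <<'E'
from h import *
p=viewer.capture('side');save(p,'s2');C=cloud(p);m=(np.hypot(C[...,0]-.622,C[...,1])<.045)&(C[...,2]>.06)&(C[...,2]<.12)
print(np.percentile(C[m][:,2],[50,90,98]))
E
```

```text
t 4.38 pos [0.5208 0.0102 0.04  ] shift [-0.0008 -0.0017 -0.001 ] turn [ 0.0053 -0.0004 -0.0002] F [-1.3  1.7  7.5] open -0.0 q [-0.11  0.08 -0.25  1.23  0.    0.01]
[0.10204502 0.1050091  0.10616134]
```

View pics/s2.png

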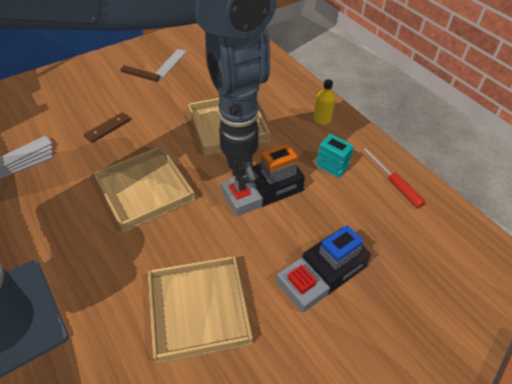

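The side view shows the orange pack risen (its top at (281,157), z about 0.104) with the gripper on the pad at (240,190). I'll hold a little longer, then retreat.

Call:
send_rows(commands=[{"tx": 0, "ty": 0, "tz": 0, "rx": 0, "ry": 0, "rz": 0, "claw": -1}, {"tx": 0, "ty": 0, "tz": 0, "rx": 0, "ry": 0, "rz": 0, "claw": -1}, {"tx": 0, "ty": 0, "tz": -0.04, "rx": 0, "ry": 0, "rz": 0, "claw": -1}, {"tx": 0, "ty": 0, "tz": -0.06, "rx": 0, "ry": 0, "rz": 0, "claw": 1}, {"tx": 0, "ty": 0, "tz": -0.04, "rx": 0, "ry": 0, "rz": 0, "claw": 1}])

```text
t: 5.05
ee_pos: [0.5136, 0.0105, 0.1744]
tool_rot: [-0.005, 0.747, 0.664, -0.005]
ft_force: [0.1, -0.1, 0.3]
opening: 0.0357
```

```bash
python3 go.py 0.6135 -0.0015 0.14
python3 - <<'E'
from h import *
p=viewer.capture('side');save(p,'s3');C=cloud(p);m=(np.hypot(C[...,0]-.622,C[...,1])<.045)&(C[...,2]>.096)&(C[...,2]<.115)
P=C[m]; print(len(P),np.median(P[:,2]),cv2.minAreaRect((P[:,:2]*1000).astype(np.float32)))
E
```

```text
t 5.05 pos [0.5136 0.0105 0.1744] shift [-0.0002  0.1011  0.0329] turn [-0.0148  0.0006 -0.0006] F [ 0.1 -0.1  0.3] open 0.0357 q [-0.11  0.03 -0.03  1.52 -0.    0.01]
536 0.10388127568142153 ((613.4373779296875, -2.748493194580078), (48.02415084838867, 67.26998138427734), 83.73173522949219)
```

The pack stays up: top at 0.104, centre (0.6134, -0.002). Next I move above it.

Call:
send_rows(commands=[{"tx": 0, "ty": 0.05, "tz": 0, "rx": -0.008, "ry": 0, "rz": 0, "claw": 1}, {"tx": 0, "ty": 0.05, "tz": 0.01, "rx": 0, "ry": 0, "rz": 0, "claw": 1}, {"tx": 0, "ty": 0, "tz": 0.01, "rx": 0, "ry": 0, "rz": 0, "claw": 1}, {"tx": 0, "ty": 0, "tz": 0, "rx": 0, "ry": 0, "rz": 0, "claw": 1}])

```text
t: 5.6
ee_pos: [0.6132, -0.0017, 0.1516]
tool_rot: [-0.004, 0.747, 0.664, -0.005]
ft_force: [-0.7, 0.1, 1.0]
opening: 0.0854
```

```bash
python3 go.py 0.6135 -0.002 0.057
python3 - <<'E'
from h import *
p=viewer.capture('wrist');save(p,'w4')
E
```

```text
t 5.6 pos [ 0.6132 -0.0017  0.1516] shift [-0.0001  0.0015  0.0945] turn [-0.0121  0.0017 -0.0006] F [-0.7  0.1  1. ] open 0.0854 q [-0.11  0.29  0.21  1.51 -0.    0.01]
```

View pics/w4.png

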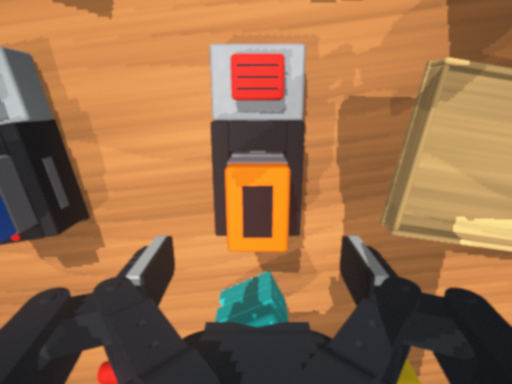

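The wrist view shows the pack top at (258,207), centred between the fingers at about (150,260) and (365,260). Descending.

Call:
send_rows(commands=[{"tx": 0, "ty": 0, "tz": 0.035, "rx": -0.012, "ry": 0, "rz": 0, "claw": 1}, {"tx": 0, "ty": 0, "tz": 0.03, "rx": 0, "ry": 0, "rz": 0, "claw": 1}, {"tx": 0, "ty": 0, "tz": 0.015, "rx": 0, "ry": 0, "rz": 0, "claw": 1}, {"tx": 0, "ty": 0, "tz": 0, "rx": 0, "ry": 0, "rz": 0, "claw": 1}])

```text
t: 6.15
ee_pos: [0.6108, -0.0014, 0.0743]
tool_rot: [0.003, 0.747, 0.664, 0.001]
ft_force: [-1.6, -0.5, 0.1]
opening: 0.0854
```

```bash
python3 go.py 0.6135 -0.002 0.057
```

```text
t 6.15 pos [ 0.6108 -0.0014  0.0743] shift [-0.0002  0.0026  0.0173] turn [ 0.0057  0.002  -0.0002] F [-1.6 -0.5  0.1] open 0.0854 q [-0.11  0.28  0.05  1.33 -0.    0.01]
```

Call:
send_rows(commands=[{"tx": 0, "ty": 0.003, "tz": 0.009, "rx": 0.004, "ry": 0.001, "rz": 0, "claw": 1}, {"tx": 0, "ty": 0, "tz": 0.008, "rx": 0, "ry": 0, "rz": 0, "claw": 1}, {"tx": 0, "ty": 0, "tz": 0, "rx": 0, "ry": 0, "rz": 0, "claw": 1}])

```text
t: 6.52
ee_pos: [0.6161, -0.002, 0.06]
tool_rot: [0.003, 0.747, 0.665, 0.002]
ft_force: [-0.8, -0.1, 0.0]
opening: 0.0853
```

```bash
python3 go.py 0.6135 -0.002 0.057
```

```text
t 6.53 pos [ 0.6161 -0.002   0.06  ] shift [-0.0003 -0.0026  0.003 ] turn [ 0.0072  0.0009 -0.0001] F [-0.8 -0.1  0. ] open 0.0853 q [-0.11  0.3   0.05  1.31 -0.    0.01]
```

Call:
send_rows(commands=[{"tx": 0, "ty": -0.0025, "tz": 0.003, "rx": 0.005, "ry": 0, "rz": 0, "claw": 1}, {"tx": 0, "ty": 0, "tz": 0, "rx": 0, "ry": 0, "rz": 0, "claw": -1}, {"tx": 0, "ty": 0, "tz": 0, "rx": 0, "ry": 0, "rz": 0, "claw": -1}, {"tx": 0, "ty": 0, "tz": 0, "rx": 0, "ry": 0, "rz": 0, "claw": -1}, {"tx": 0, "ty": 0, "tz": 0, "rx": 0, "ry": 0, "rz": 0, "claw": -1}], force=60)

```text
t: 7.15
ee_pos: [0.6143, -0.0018, 0.0577]
tool_rot: [0.002, 0.747, 0.665, 0.001]
ft_force: [-0.6, 0.3, 0.3]
opening: 0.0454
```

```bash
python3 go.py 0.6135 -0.002 0.057
```

```text
t 7.15 pos [ 0.6143 -0.0018  0.0577] shift [-0.0003 -0.0007  0.0007] turn [ 0.0033  0.0009 -0.0001] F [-0.6  0.3  0.3] open 0.0454 q [-0.11  0.3   0.04  1.31 -0.    0.01]
```

The pack is gripped at 45.4 mm opening. Lifting straight up.

Call:
send_rows(commands=[{"tx": 0, "ty": 0, "tz": -0.015, "rx": 0, "ry": 0, "rz": 0, "claw": -1}, {"tx": 0, "ty": 0, "tz": -0.025, "rx": 0, "ry": 0, "rz": 0, "claw": -1}, {"tx": 0, "ty": 0, "tz": -0.03, "rx": 0, "ry": 0, "rz": 0, "claw": -1}, {"tx": 0, "ty": 0, "tz": -0.03, "rx": 0, "ry": 0, "rz": 0, "claw": -1}, {"tx": 0, "ty": 0, "tz": -0.01, "rx": 0, "ry": 0, "rz": 0, "claw": -1}])

```text
t: 7.78
ee_pos: [0.6108, -0.0013, 0.169]
tool_rot: [-0.002, 0.747, 0.665, -0.002]
ft_force: [0.6, -0.5, -3.0]
opening: 0.0455
```

```bash
python3 go.py 0.6245 0.2325 0.15 
python3 - <<'E'
from h import *
p=viewer.capture('side');save(p,'s5')
E
```

```text
t 7.78 pos [ 0.6108 -0.0013  0.169 ] shift [ 0.2338 -0.0136  0.0189] turn [-0.0055  0.001  -0.0001] F [ 0.6 -0.5 -3. ] open 0.0455 q [-0.11  0.27  0.23  1.53 -0.    0.01]
```

View pics/s5.png

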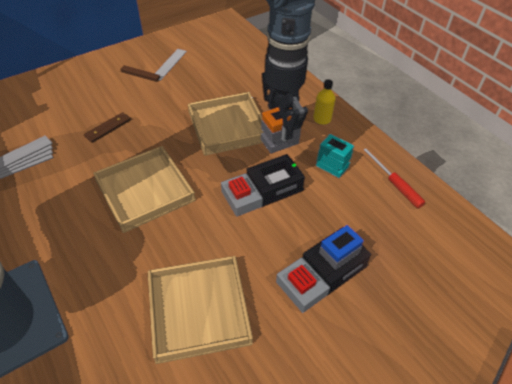

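The side view shows the pack (around (280,128)) clear of the empty dock and the blue pack untouched. Next I move to the tray.

Call:
send_rows(commands=[{"tx": 0.035, "ty": -0.003, "tz": 0, "rx": 0, "ry": 0, "rz": 0, "claw": -1}, {"tx": 0.05, "ty": -0.003, "tz": 0, "rx": 0, "ry": 0, "rz": 0, "claw": -1}, {"tx": 0.055, "ty": -0.003, "tz": 0, "rx": 0, "ry": 0, "rz": 0, "claw": -1}, {"tx": 0.05, "ty": -0.003, "tz": 0, "rx": 0, "ry": 0, "rz": 0, "claw": -1}, {"tx": 0.035, "ty": -0.003, "tz": 0, "rx": 0, "ry": 0, "rz": 0, "claw": -1}])

```text
t: 8.45
ee_pos: [0.6204, 0.2257, 0.1618]
tool_rot: [-0.004, 0.75, 0.662, -0.007]
ft_force: [-0.3, 0.4, -2.6]
opening: 0.0453
```

```bash
python3 go.py 0.6245 0.2325 0.10
```

```text
t 8.45 pos [0.6204 0.2257 0.1618] shift [0.0076 0.0042 0.0617] turn [-0.0156  0.0052 -0.0079] F [-0.3  0.4 -2.6] open 0.0453 q [0.25 0.42 0.4  1.57 0.   0.37]
```

Call:
send_rows(commands=[{"tx": 0.0075, "ty": 0.004, "tz": 0, "rx": -0.012, "ry": 0.004, "rz": -0.006, "claw": -1}, {"tx": 0, "ty": 0, "tz": 0.02, "rx": 0, "ry": 0, "rz": 0, "claw": -1}, {"tx": 0, "ty": 0, "tz": 0.02, "rx": 0, "ry": 0, "rz": 0, "claw": -1}, {"tx": 0, "ty": 0, "tz": 0.015, "rx": 0, "ry": 0, "rz": 0, "claw": -1}, {"tx": 0, "ty": 0, "tz": 0, "rx": 0, "ry": 0, "rz": 0, "claw": -1}])

```text
t: 9.07
ee_pos: [0.6216, 0.2327, 0.0982]
tool_rot: [-0.002, 0.747, 0.665, -0.007]
ft_force: [-0.2, 0.2, -3.2]
opening: 0.0448
```

```bash
python3 go.py 0.6245 0.2325 0.034
python3 - <<'E'
from h import *
p=viewer.capture('side');save(p,'s6')
E
```

```text
t 9.07 pos [0.6216 0.2327 0.0982] shift [0.0006 0.0037 0.0642] turn [-0.0125  0.0067  0.0016] F [-0.2  0.2 -3.2] open 0.0448 q [ 0.26  0.44  0.3   1.44 -0.    0.37]
```

View pics/s6.png

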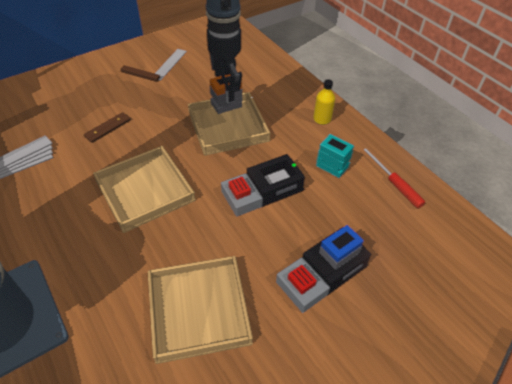

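The pack hangs over the tray at (228,100), upright. Lowering it.

Call:
send_rows(commands=[{"tx": 0, "ty": 0.003, "tz": 0.015, "rx": -0.01, "ry": 0.006, "rz": 0, "claw": -1}, {"tx": 0, "ty": 0, "tz": 0.015, "rx": 0, "ry": 0, "rz": 0, "claw": -1}, {"tx": 0, "ty": 0, "tz": 0.012, "rx": 0, "ry": 0, "rz": 0, "claw": -1}, {"tx": 0, "ty": 0, "tz": 0.006, "rx": 0, "ry": 0, "rz": 0, "claw": -1}, {"tx": 0, "ty": 0, "tz": 0, "rx": 0, "ry": 0, "rz": 0, "claw": -1}])

```text
t: 9.75
ee_pos: [0.6277, 0.2321, 0.0531]
tool_rot: [0.001, 0.747, 0.665, 0.002]
ft_force: [-0.5, 0.3, -3.2]
opening: 0.0457
```

```bash
python3 go.py 0.6245 0.2325 0.034
```

```text
t 9.75 pos [0.6277 0.2321 0.0531] shift [ 0.     -0.0033  0.0191] turn [ 0.0048 -0.0019  0.0003] F [-0.5  0.3 -3.2] open 0.0457 q [0.25 0.45 0.22 1.34 0.   0.37]
```

Call:
send_rows(commands=[{"tx": 0, "ty": -0.003, "tz": 0.008, "rx": 0.004, "ry": -0.001, "rz": 0, "claw": -1}, {"tx": 0, "ty": 0, "tz": 0.006, "rx": 0, "ry": 0, "rz": 0, "claw": -1}, {"tx": 0, "ty": 0, "tz": 0.003, "rx": 0, "ry": 0, "rz": 0, "claw": -1}, {"tx": 0, "ty": 0, "tz": 0.002, "rx": 0, "ry": 0, "rz": 0, "claw": -1}])

```text
t: 10.25
ee_pos: [0.6254, 0.2329, 0.0342]
tool_rot: [0.0, 0.747, 0.665, 0.001]
ft_force: [-0.1, -0.7, -3.7]
opening: 0.0454
```

```bash
python3 go.py 0.6245 0.2325 0.034
```

```text
t 10.25 pos [0.6254 0.2329 0.0342] shift [-0.0005 -0.0008  0.0002] turn [ 0.0026 -0.0017  0.0006] F [-0.1 -0.7 -3.7] open 0.0454 q [0.26 0.45 0.19 1.3  0.   0.37]
```

No contact yet (still carrying -3.7 N). I'll go down in 1 mm steps.

Call:
send_rows(commands=[{"tx": 0, "ty": 0, "tz": 0.001, "rx": 0, "ry": 0, "rz": 0, "claw": -1}, {"tx": 0, "ty": 0, "tz": 0.001, "rx": 0, "ry": 0, "rz": 0, "claw": -1}])

```text
t: 10.5
ee_pos: [0.6255, 0.233, 0.0338]
tool_rot: [0.001, 0.747, 0.665, 0.002]
ft_force: [-2.6, -0.6, 2.8]
opening: 0.0455
```

```bash
python3 go.py 0.6245 0.2325 0.034
```

```text
t 10.5 pos [0.6255 0.233  0.0338] shift [-0.0006 -0.0009 -0.0002] turn [ 0.0034 -0.0018  0.0006] F [-2.6 -0.6  2.8] open 0.0455 q [0.26 0.45 0.19 1.3  0.   0.37]
```

It has touched the floor (+2.8 N). Releasing.

Call:
send_rows(commands=[{"tx": 0, "ty": 0, "tz": 0, "rx": 0, "ry": 0, "rz": 0, "claw": 1}, {"tx": 0, "ty": 0, "tz": 0, "rx": 0, "ry": 0, "rz": 0, "claw": 1}, {"tx": 0, "ty": 0, "tz": 0, "rx": 0, "ry": 0, "rz": 0, "claw": 1}, {"tx": 0, "ty": 0, "tz": 0, "rx": 0, "ry": 0, "rz": 0, "claw": 1}], force=20)

```text
t: 11.0
ee_pos: [0.628, 0.2335, 0.0362]
tool_rot: [0.002, 0.747, 0.665, 0.005]
ft_force: [0.1, -0.2, 1.0]
opening: 0.0854
```

```bash
python3 go.py 0.6245 0.2325 0.034
```

```text
t 11.0 pos [0.628  0.2335 0.0362] shift [-0.0015 -0.0034  0.0022] turn [ 0.0091 -0.0041  0.0006] F [ 0.1 -0.2  1. ] open 0.0854 q [0.26 0.45 0.19 1.3  0.   0.37]
```

Call:
send_rows(commands=[{"tx": 0, "ty": 0, "tz": -0.02, "rx": 0, "ry": 0, "rz": 0, "claw": 1}, {"tx": 0, "ty": 0, "tz": -0.04, "rx": 0, "ry": 0, "rz": 0, "claw": 1}, {"tx": 0, "ty": 0, "tz": -0.05, "rx": 0, "ry": 0, "rz": 0, "claw": 1}, {"tx": 0, "ty": 0, "tz": -0.05, "rx": 0, "ry": 0, "rz": 0, "claw": 1}, {"tx": 0, "ty": -0.05, "tz": -0.02, "rx": 0, "ry": 0, "rz": 0, "claw": 1}])

```text
t: 11.62
ee_pos: [0.5779, 0.238, 0.222]
tool_rot: [0.002, 0.748, 0.664, 0.004]
ft_force: [-1.0, -0.5, 0.7]
opening: 0.0853
```

Call:
send_rows(commands=[{"tx": 0, "ty": -0.06, "tz": 0, "rx": 0, "ry": 0, "rz": 0, "claw": 1}, {"tx": 0, "ty": -0.06, "tz": 0, "rx": 0, "ry": 0, "rz": 0, "claw": 1}, {"tx": 0, "ty": -0.05, "tz": 0, "rx": 0, "ry": 0, "rz": 0, "claw": 1}, {"tx": 0, "ty": 0, "tz": 0, "rx": 0, "ry": 0, "rz": 0, "claw": 1}, {"tx": 0, "ty": 0, "tz": 0, "rx": 0, "ry": 0, "rz": 0, "claw": 1}])

```text
t: 12.25
ee_pos: [0.4058, 0.2603, 0.2328]
tool_rot: [0.005, 0.747, 0.664, 0.014]
ft_force: [-0.3, 0.9, -1.1]
opening: 0.0854
```

```bash
python3 go.py 0.6245 0.2325 0.2
python3 - <<'E'
from h import *
for n in ('top','side'):
    p=viewer.capture(n);save(p,n+'9');C=cloud(p)
    for nm,c,lo,hi in (('pack',(.6245,.2325),.07,.1),('blue',(.592,-.242),.08,.1)):
        m=(np.hypot(C[...,0]-c[0],C[...,1]-c[1])<.06)&(C[...,2]>lo)&(C[...,2]<hi);P=C[m]
        if len(P)>5: print(n,nm,len(P),np.median(P[:,2]).round(4),P[:,2].std().round(4),cv2.minAreaRect((P[:,:2]*1000).astype(np.float32)))
    print([(np.round(d['centre'],3),round(d['conf'],2)) for d in models.pinpoint('orange_pack',p)],[(np.round(d['centre'],3),round(d['conf'],2)) for d in models.pinpoint('blue_pack',p)])
C=np.load('top0_cloud.npy');m=(np.hypot(C[...,0]-.592,C[...,1]+.242)<.06)&(C[...,2]>.08)&(C[...,2]<.1);P=C[m]
print('blue before',np.median(P[:,2]),cv2.minAreaRect((P[:,:2]*1000).astype(np.float32)))
cv2.imwrite('pics/fin.png',np.hstack([cv2.imread('pics/top9.png'),cv2.imread('pics/side9.png')])[:, ::1])
im=cv2.imread('pics/fin.png');cv2.imwrite('pics/fin.png',cv2.resize(im,(800,300)))
E
```

```text
t 12.25 pos [0.4058 0.2603 0.2328] shift [-0.0024  0.2196  0.0384] turn [ 0.0252 -0.0143 -0.0005] F [-0.3  0.9 -1.1] open 0.0854 q [ 0.43 -0.09 -0.04  1.6  -0.    0.55]
top pack 935 0.079 0.0021 ((627.5363159179688, 233.16429138183594), (47.51011657714844, 66.91732788085938), 83.24004364013672)
top blue 920 0.0881 0.0019 ((593.072998046875, -236.2592010498047), (66.7022933959961, 47.37152099609375), 3.326000928878784)
[(array([0.624, 0.231, 0.008]), 0.91), (array([ 0.761, -0.025, -0.   ]), 0.85)] [(array([ 0.591, -0.24 ,  0.017]), 0.91)]
side pack 391 0.0797 0.0028 ((624.3580322265625, 231.86343383789062), (47.929588317871094, 66.43814849853516), 82.80194091796875)
side blue 788 0.0886 0.002 ((590.367431640625, -237.59925842285156), (67.74823760986328, 46.169246673583984), 2.557466983795166)
[(array([ 0.761, -0.024,  0.001]), 0.84), (array([0.627, 0.234, 0.003]), 0.77)] [(array([ 0.592, -0.24 ,  0.016]), 0.63), (array([0.517, 0.008, 0.049]), 0.2)]
blue before 0.08821433222971492 ((592.8461303710938, -235.92884826660156), (66.63030242919922, 46.705501556396484), 2.249392032623291)
```

View pics/fin.png

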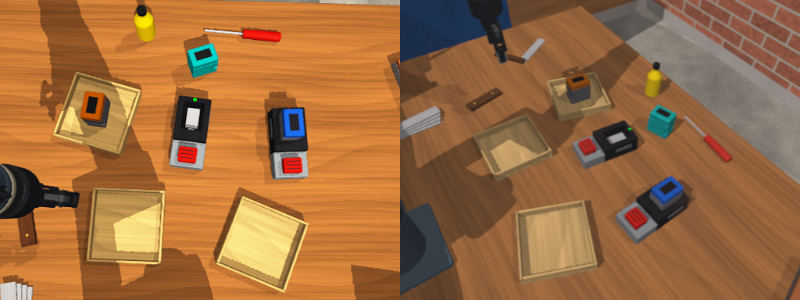

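The pack stands upright in the middle of the left-most tray (scaled pixel (95,107) in the top view, (577,88) in the side view). Its top is at z about 0.080, which is the 6 mm floor plus 74 mm. The blue pack hasn't moved, and the gripper is clear.

```bash
python3 -c "
from workcell import arm
print(arm.close_job())"
```

```text
the job is handed in; nothing more can be done
None
```

I pressed the red pad of the orange pack's dock about 12 mm down, to its stop, and held it while the pack rose 16 mm. I then lifted the pack straight out, lowered it until it touched the floor of the left-most tray, released it and backed away. The job was handed in at about 12.5 s.

Last checks:
- **Orange pack:** it stands upright with its centre about 3 mm from the tray centre. Its top is at z ≈ 0.079–0.080, where it should be when standing on the tray floor.
- **Blue pack:** it is unmoved, within about 1 mm of its first measurement in the top view.
- **Gripper:** it is clear, about 0.2 m away from the pack.
- **Disagreements:** the detector also reported the turquoise look-alike as "orange_pack", and in the side view ranked it first. I ruled it out by colour and position. One low-confidence (0.2) "blue_pack" report on the orange dock's pad was also false. No check failed.

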